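Return the cobalt vase to the display case and hold its sprung glass cover half shut

TASK

Put the cobalt blue vase back in the display case through the open half of its top: set it down gently, upright and wholly on the round cork mat, and let go of it. Then draw the spring-loaded glass cover by its bar grip until it is half shut, its front edge straight above the low wooden divider, without ever letting it spring back, and finish while still holding it there, so that the vase is shielded while I set the plate into the other half with both hands. Leave everything else where it stands.

Things in the scene. Friction and masses are not known exactly. Their poses are not given: they have to be found in the camera images.
- vase_center (a point): centre (half-way up) of the cobalt blue glass vase to put away, loose, round, upright, 85 mm tall, about 160 g: straight body 50 mm in diameter from 12 to 56 mm above its underside (this point, 42.5 mm above it, is where to grip), neck 26 mm, lip 36 mm; starts on the table to the left or right of the case; z axis up
- case: fixed glass display case in a wood frame, 480 x 290 mm, 152 mm high. Origin on the table under the centre of its top opening; +x is its long axis, pointing from the opening to the end under a fixed pane (x 110 to 330 mm); z up. Floor 30 mm above the table. Opening 220 mm long (x -110 to 110), 220 mm clear between tracks (y -110 to 110); tracks and end bar rise to 152 mm. Spring strut on the -y side
- mat (a point): centre of the top of the round cork mat on the case's floor where the vase belongs: 76 mm in diameter, 33 mm above the table, case x +55 mm, y 0, in the half of the opening next to the glass cover; axes as the case's
- divider (a point): middle of the top edge of the low wooden divider across the case's floor at the middle of the opening (case x 0, 50 mm above the table, 8 mm thick); the cover's front edge is above it at half travel
- cover (a joint): travel of the sliding glass cover, m: 0 = fully open (start, parked over the fixed pane, front edge at case x +110 mm), 0.22 = shut, half = 0.11; grows as the cover moves along the case's -x. A spring pushes it open: about 2.7 N at 0, rising to 7.7 N at half and 12.6 N shut, rail friction 0.8 N; it flies open if let go
- cover_grip (a point): centre of the cover's steel bar grip: level bar, 12 mm diameter, 120 mm long along the case's y, 32 mm above the glass, 179 mm above the table, on two posts 100 mm apart, 18 mm behind the cover's front edge (case x +128 mm when open, +18 mm at half travel); 26 mm free below the bar; axes as the case's; moves with the cover
- green_vase: bystander: loose green glass vase of the same shape (50 x 85 mm); origin at its underside
- jewel_box: bystander: loose wooden jewellery box with clipped lid, 104 x 75 x 54 mm; origin at its underside
- candlestick: bystander: loose brass candlestick, 68 mm foot, 84 mm tall; origin at its underside
- plate: bystander: loose painted ceramic plate, 100 mm in diameter, leaning on its black plastic stand, about 105 mm tall; origin at the stand's underside; the owner will put it in the case later
- saucer: bystander: white porcelain saucer, 110 mm in diameter, 13 mm high, in the case under the fixed pane; origin at its underside
- cup: bystander: white porcelain coffee cup, 68 mm rim, 52 mm tall, on the saucer; origin at its underside
- cleaner: bystander: loose pale bottle with blue cap, 60 mm in diameter, 170 mm tall; origin at its underside
- brush: bystander: loose dusting brush lying on the table, 200 mm long or so; origin at its underside
- vase: the cobalt vase itself, same body as point vase_center; origin at the centre of its underside, z up

How it is judged:
By the outcome, as a careful person would: the job done as asked, in the order asked, and still so for the second after the job is handed in, while the arm keeps its last pose, push and grip.
It also fails if it takes over 64 s, if anything falls off the work surface, if the arm or the gripper's body presses on something with over 40 N, if the wrist force passes 120 N, or if a joint passes its speed limit or range.

ROBOT

A 6-joint arm with a two-finger parallel gripper is mounted at the origin on the work surface. World frame = base frame: x ahead of the robot, y to its left, z up, the work surface at z = 0. Lengths are in m, angles in degrees, forces in N, time in s.
With the tool pointing down it reaches from about 0.25 to 0.725 m from the base axis. Payload 9.7 kg.
Tool frame: the origin (TCP) lies midway between the tips of the shut fingers; the grasp point (between the pads) lies 19 mm behind it (grip_point_offset is the distance from the TCP to the grasp point, in m); y points along the fingers, z is the direction in which the jaws open and shut, and the axes are right-handed (so a half turn about y gives the same grasp; the last joint's range is limited). The gripper opens to 85 mm and grips with 20 to 120 N. Pads are 22 mm wide; open, the fingers measure 114 mm over their backs; the gripper's body (76 mm by 85 mm) begins 54 mm behind the grasp point. The pads swing forward as they close: fully open they stand 13 mm farther back than shut.
Start: joints at [-71.219, 4.979, 10.078, 95.1, 0, 90], TCP at [0.177, -0.521, 0.231] pointing down, gripper open.
Joint ranges: [-179.16, 179.16], [-48.56, 103.87], [-65.8, 70.77], [-126.05, 130.52], [-82.76, 87.17], [-180, 180]. Speed limits (degrees/s): [127.2, 127.2, 147.25, 180, 180, 180].

INTERFACE

Orientations are given as [roll, pitch, yaw] about the fixed x, y, z axes, in that order (R = Rz(yaw) Ry(pitch) Rx(roll)).
In Python, from workcell import get_obs, camera, job_done, grip_point_offset gives the robot as it stands.
- The arm moves only by the tool move_arm, never from a script. Its argument "deltas" is a list that holds one entry, the list of rows, each a list of 4 numbers: the shift along the tool's x, y, z in m, then the turn about the tool's y in degrees. A call has 1 to 5 rows; each row is the pose to reach, as a shift and turn from the pose commanded when the call began, along the tool's axes at that moment; what a row does not reach only later rows make up. A row lasts 1/10 s, in which the tool goes at most 50 mm and 8.59 degrees, less where a joint would pass 70% of its speed; a pose out of reach is approached as far as the arm can. A call with a gripper value outside its range is refused whole. "claw" is the finger opening in m, from 0 to 0.0854, set as the call begins (left out, the last holds). The fingers move at their own pace and stop on an object; "newtons" is the grip in N (left out, the last holds). Time passes only in rows, so rows that repeat a pose let the fingers close. It gives the time, the measured TCP pose, the force and the opening at its end, in the units of the state.
- get_obs(): the state, without advancing time (a new reading comes with each control period).
- camera(name): name is "scene" or "top" or "wrist"; returns a dict with "color" (480x640x3 uint8, blue, green, red), "range_z" (480x640 float32, m along the optical axis (not along the pixel's ray), 0 where there is no reading), "fx", "fy", "cx", "cy" (pixels), "T" (4x4, takes a point from camera to world coordinates). Camera axes: x right, y down, z forward; pixel columns grow to the right and rows downward; lengths in m; the calibration is good to about 2 mm. A picture is of the moment at which its call begins.
- job_done(): hands the job in, once; it reports no verdict.
The state is a dict: "time": time; "q": joint angles; "qd": joint speeds; "joint_efforts": joint torques, N m; "ee_pos": TCP position; "tcp_rot": TCP orientation; "wrist_force": force on the tool from outside, world axes, zero at the start; "torque": the same for the moment, N m; "opening": finger opening in m.
Only numpy, scipy, OpenCV 4.12 (cv2) and the standard library are available. Lean on these libraries where they do the work, as an engineer would, in place of code of your own. Each camera call takes 0.05 s, during which the arm holds its last target. There are 200 camera calls.

## Working session

There is one attempt and no reset: what is moved stays moved. The work goes in short steps, Python scripts to look and compute and a tool call to move; the robot and the scene stay as the last step left them, time stands still between calls to the robot, and variables do not carry over. Pictures are saved under pics/ and viewed, about 8 in all and at most 12, crops included, and the job is handed in when it is done.

Besides the shell and the picture viewer there is one more tool, called as name(argument=value, ...), one argument or row to a line, values as JSON. move_arm: Moves the arm, as the interface text tells. Its arguments: {"type":"object","properties":{"deltas":{"type":"array"},"claw":{"type":"number"},"newtons":{"type":"number"}},"required":["deltas"]}

```bash
mkdir -p pics
cat > h.py <<'E'
import numpy as np, cv2
from workcell import get_obs, camera, grip_point_offset
def snap(n,f):
    c=camera(n); cv2.imwrite('pics/'+f+'.png',c['color']); np.savez('pics/'+f+'.npz',**c); return c
def ld(f): return dict(np.load('pics/'+f+'.npz'))
def px(c,u,v,z=None):
    """world point at pixel; z: intersect with world plane z"""
    r=np.array([(u-c['cx'])/c['fx'],(v-c['cy'])/c['fy'],1]); T=c['T']
    if z is None:
        d=c['range_z'][int(v),int(u)]
    else: d=(z-T[2,3])/(T[:3,:3]@r)[2]
    return T[:3,:3]@(r*d)+T[:3,3]
E
python3 - <<'E'
from h import *
o=get_obs(); print(o, grip_point_offset)
for n in('scene','top'): c=snap(n,n+'0'); print(n,c['T'].round(3),c['fx'])
E
```

```text
{'time': 0.0, 'q': array([-7.12174598e+01,  5.01038709e+00,  1.00343757e+01,  9.50995297e+01,
       -6.51518966e-04,  9.00012908e+01]), 'qd': array([ 0.00904015, -0.06564564, -0.06645379,  0.00509212, -0.08949129,
       -0.02934187]), 'joint_efforts': array([-5.68423347e-04, -5.20388746e+01,  4.64803147e+01,  1.65205181e-02,
       -6.27136001e-05, -3.36587355e-06]), 'ee_pos': array([ 0.17701016, -0.52049385,  0.23058921]), 'tcp_rot': array([-9.00755410e+01, -6.53220183e-04, -1.61218750e+02]), 'wrist_force': array([-0.03579407, -0.14623166,  0.429043  ]), 'torque': array([0.03461726, 0.00768588, 0.03344636]), 'opening': 0.08543788195996918} 0.0187
scene [[-0.081  0.63  -0.772  1.544]
 [ 0.997  0.041 -0.071  0.077]
 [-0.013 -0.775 -0.631  0.914]
 [ 0.     0.     0.     1.   ]] 471.97441118241005
top [[ 0.028 -0.992  0.123  0.387]
 [-0.999 -0.031 -0.022  0.006]
 [ 0.026 -0.122 -0.992  1.659]
 [ 0.     0.     0.     1.   ]] 545.8245906446713
```

View pics/top0.png

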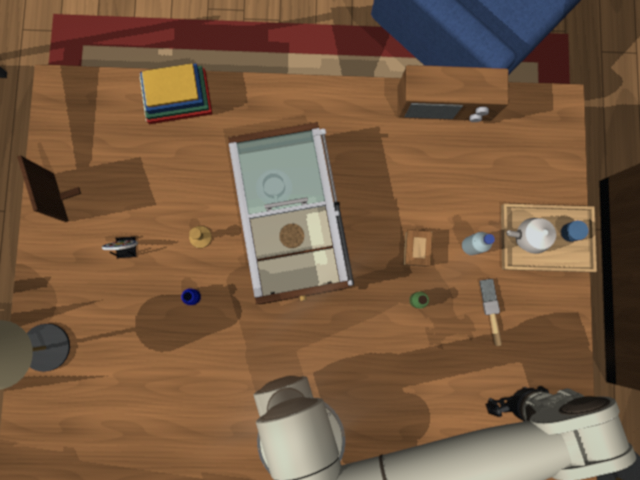

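View pics/scene0.png

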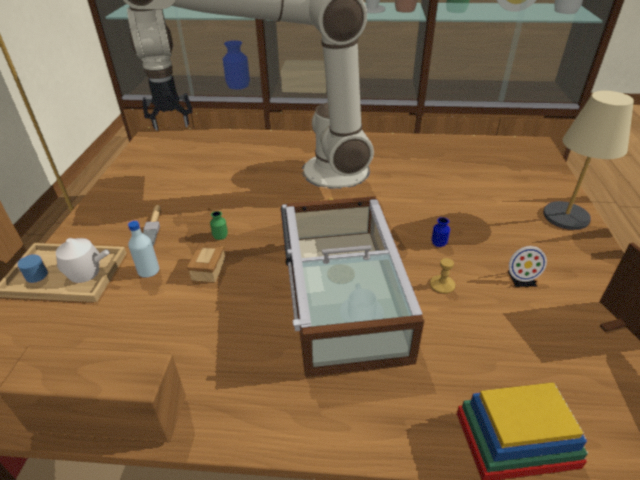

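The top view shows the cobalt vase at about (191,297), the mat at (291,235), the bar grip at about (287,204) and the divider at about (296,252). I'll enlarge that part.

Run:
```python
from h import *
c=ld('top0')
cv2.imwrite('pics/crop1.png',cv2.resize(c['color'][120:310,170:370],None,fx=3.15,fy=3.15,interpolation=cv2.INTER_CUBIC)[:600])
im=c['color'].astype(int)
def cen(m): 
    ys,xs=np.nonzero(m); return xs.mean(),ys.mean(),len(xs),xs.min(),xs.max(),ys.min(),ys.max()
m=(im[...,0]>im[...,2]+50)&(im[...,0]>im[...,1]+50); m[:, :170]=0;m[:,215:]=0;m[:280]=0;m[315:]=0
print('vase',cen(m))
ys,xs=np.nonzero(m); P=np.array([px(c,u,v) for u,v in zip(xs,ys)]); print(np.c_[xs,ys,P.round(3)][::6])
for s in [(200,237),(121,247),(420,300),(419,247)]: print(s,px(c,*s).round(3))
```

```text
vase (np.float64(190.58), np.float64(296.4066666666667), 150, np.int64(181), np.int64(198), np.int64(289), np.int64(303))
[[1.88e+02 2.89e+02 4.32e-01 3.41e-01 5.80e-02]
 [1.88e+02 2.90e+02 4.29e-01 3.40e-01 6.10e-02]
 [1.94e+02 2.90e+02 4.30e-01 3.24e-01 5.20e-02]
 [1.89e+02 2.91e+02 4.26e-01 3.33e-01 7.90e-02]
 [1.95e+02 2.91e+02 4.27e-01 3.22e-01 5.00e-02]
 [1.90e+02 2.92e+02 4.23e-01 3.29e-01 8.50e-02]
 [1.96e+02 2.92e+02 4.24e-01 3.18e-01 5.10e-02]
 [1.93e+02 2.93e+02 4.21e-01 3.24e-01 6.60e-02]
 [1.83e+02 2.94e+02 4.17e-01 3.47e-01 9.20e-02]
 [1.96e+02 2.94e+02 4.18e-01 3.16e-01 6.20e-02]
 [1.94e+02 2.95e+02 4.15e-01 3.21e-01 6.40e-02]
 [1.83e+02 2.96e+02 4.11e-01 3.47e-01 8.90e-02]
 [1.97e+02 2.96e+02 4.13e-01 3.14e-01 5.80e-02]
 [1.94e+02 2.97e+02 4.10e-01 3.21e-01 6.20e-02]
 [1.83e+02 2.98e+02 4.06e-01 3.48e-01 8.20e-02]
 [1.96e+02 2.98e+02 4.07e-01 3.15e-01 6.30e-02]
 [1.90e+02 2.99e+02 4.03e-01 3.27e-01 8.60e-02]
 [1.96e+02 2.99e+02 4.04e-01 3.17e-01 5.30e-02]
 [1.89e+02 3.00e+02 4.00e-01 3.30e-01 8.60e-02]
 [1.95e+02 3.00e+02 4.01e-01 3.20e-01 5.00e-02]
 [1.86e+02 3.01e+02 3.97e-01 3.39e-01 8.50e-02]
 [1.92e+02 3.01e+02 3.98e-01 3.26e-01 6.40e-02]
 [1.86e+02 3.02e+02 3.95e-01 3.38e-01 8.80e-02]
 [1.92e+02 3.02e+02 3.95e-01 3.26e-01 6.40e-02]
 [1.89e+02 3.03e+02 3.92e-01 3.35e-01 6.00e-02]]
(200, 237) [0.587 0.316 0.047]
(121, 247) [0.545 0.528 0.101]
(420, 300) [ 0.419 -0.331  0.086]
(419, 247) [ 0.577 -0.335  0.049]
```

View pics/crop1.png

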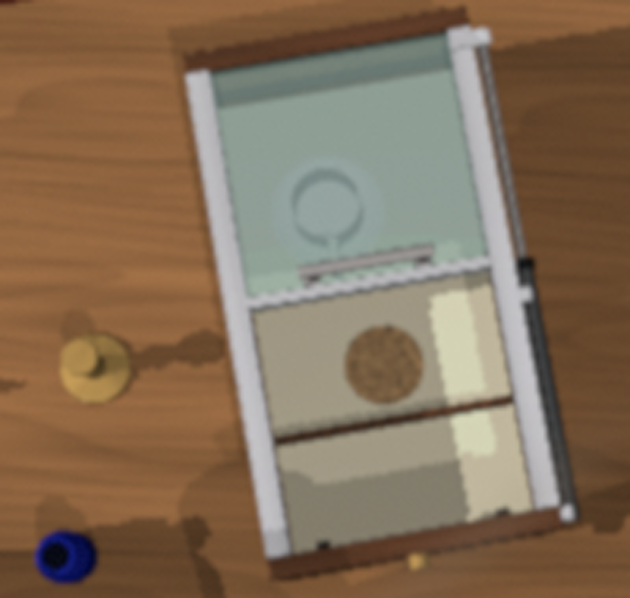

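The crop shows the mat centred at (384,365), the bar from (300,272) to (434,248), the divider from (275,438) to (513,401), and tracks running up and to the left.

Run:
```python
from h import *
c=ld('top0')
f=lambda a,b,z:px(c,170+(a-.5)/3.15,120+(b-.5)/3.15,z)
mat=f(384,365,.033); b1=f(300,272,.179); b2=f(434,248,.179); d1=f(275,438,.05); d2=f(513,401,.05)
print('mat',mat,'bar',b1,b2,(b1+b2)/2,'div',(d1+d2)/2)
tr=[f(187,76,.152),f(263,548,.152), f(472,40,.152),f(552,505,.152)]
for a,b in((b1,b2),(d1,d2),(tr[1],tr[0]),(tr[3],tr[2])):
    d=b-a; print(np.degrees(np.arctan2(d[1],d[0])).round(2),np.linalg.norm(d))
print('tracks',np.array(tr).round(3))
# vase: lip centre at z .085
print('lip', f(57,556,.085), 'vase blob at .05', px(c,190.6,296.4,.05))
s=ld('scene0'); im=s['color'].astype(int)
m=(im[...,0]>im[...,2]+50)&(im[...,0]>im[...,1]+50); m[:205]=0;m[260:]=0;m[:,:420]=0;m[:,465:]=0
ys,xs=np.nonzero(m);print(xs.mean(),xs.min(),xs.max(),ys.min(),ys.max(), px(s,xs.mean(),ys.mean(),.045))
# scene-view depth points of bar
```

```text
mat [0.60108949 0.04528077 0.033     ] bar [0.66131499 0.11758387 0.179     ] [0.68642346 0.00143681 0.179     ] [0.67386923 0.05951034 0.179     ] div [0.54758413 0.03342606 0.05      ]
-77.8 0.11883001931108034
-79.38 0.22606457005878716
11.53 0.4289383656977636
11.02 0.42614231702186384
tracks [[ 0.842  0.228  0.152]
 [ 0.422  0.142  0.152]
 [ 0.885 -0.027  0.152]
 [ 0.466 -0.109  0.152]]
lip [0.41066952 0.33397058 0.085     ] vase blob at .05 [0.41127601 0.3335449  0.05      ]
440.7325227963526 433 449 219 245 [0.42264352 0.33493569 0.045     ]
```

```bash
cat >> h.py <<'E'
from scipy.spatial.transform import Rotation as Ro
def Rt(yaw): return Ro.from_euler('xyz',[-90,0,yaw],degrees=True).as_matrix()
def to(p,yaw1,p0,yaw0):
    t=(yaw1-yaw0+180)%360-180
    return np.r_[Rt(yaw0).T@(np.array(p)-p0),-t].round(4)
E
python3 - <<'E'
from h import *
P0=np.array([.177,-.5205,.2306]);P1=np.array([.411,.334,.2])
y=-161.22
for i in range(4):
    a=P0+(P1-P0)*i/4;b=P0+(P1-P0)*(i+1)/4
    print(to(b,y+43.13,a,y)); y+=43.13
E
```

```text
[-1.242e-01  7.600e-03 -1.834e-01 -4.313e+01]
[-2.160e-01  7.600e-03 -4.900e-02 -4.313e+01]
[-1.911e-01  7.700e-03  1.119e-01 -4.313e+01]
[-6.300e-02  7.700e-03  2.124e-01 -4.313e+01]
```

move_arm(
  deltas=[
    [[-0.025,0.0015,-0.037,-8.5],[-0.05,0.003,-0.073,-17],[-0.075,0.0045,-0.11,-25.5],[-0.1,0.006,-0.147,-34],[-0.124,0.0076,-0.183,-42.5]],
  ],
)

```text
time: 0.6
ee_pos: [0.2355, -0.3058, 0.2233]
tcp_rot: [-90.0, 0.0, -118.4]
wrist_force: [1.2, -0.0, 0.4]
opening: 0.0854
```

move_arm(
  deltas=[
    [[-0.043,0.0015,-0.01,-8.5],[-0.086,0.003,-0.02,-17],[-0.13,0.0045,-0.03,-25.5],[-0.173,0.006,-0.04,-34],[-0.216,0.0076,-0.049,-42.5]],
  ],
)

```text
time: 1.1
ee_pos: [0.2962, -0.0929, 0.216]
tcp_rot: [-90.0, -0.0, -75.9]
wrist_force: [0.9, -1.3, -0.7]
opening: 0.085
```

move_arm(
  deltas=[
    [[-0.038,0.0015,0.022,-8.5],[-0.076,0.003,0.045,-17],[-0.115,0.0045,0.067,-25.5],[-0.153,0.006,0.09,-34],[-0.191,0.0076,0.112,-42.5]],
  ],
)

```text
time: 1.6
ee_pos: [0.3596, 0.1197, 0.2084]
tcp_rot: [-90.0, -0.0, -33.3]
wrist_force: [2.1, -2.5, 1.1]
opening: 0.0854
```

move_arm(
  deltas=[
    [[-0.013,0.0015,0.042,-8.5],[-0.025,0.003,0.085,-17],[-0.038,0.0045,0.127,-25.5],[-0.05,0.006,0.17,-34],[-0.063,0.0076,0.212,-42.5]],
  ],
)

```text
time: 2.1
ee_pos: [0.425, 0.3309, 0.2004]
tcp_rot: [-90.0, 0.0, 9.2]
wrist_force: [1.4, -0.5, 0.4]
opening: 0.0858
```

Run:
```python
from h import *
c=snap('wrist','w1'); o=get_obs(); print(o['time'],o['ee_pos'],o['tcp_rot'],o['q'].round(1)); print(c['T'].round(3),c['fx'])
```

```text
2.15 [0.42615445 0.33546976 0.1978938 ] [-89.95928453   0.0966971    9.78116669] [38.2  3.4  4.7 91.4  0.1 28.4]
[[-0.158  0.945  0.285  0.351]
 [ 0.987  0.151  0.047  0.32 ]
 [ 0.001  0.289 -0.957  0.342]
 [ 0.     0.     0.     1.   ]] 409.70859372363105
```

View pics/w1.png

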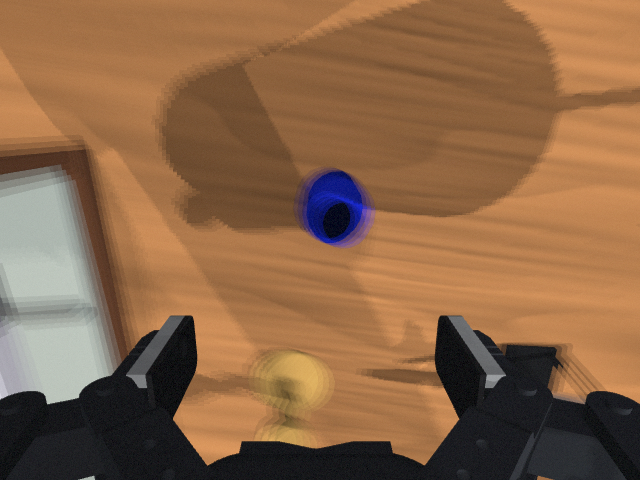

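The vase is at about (335,207), but the picture is blurred by the arm settling, so I'll retake it and measure by code.

```bash
cat >> h.py <<'E'
def vasefit(c,box,zmin=.012,zmax=.056):
    im=c['color'].astype(int); m=(im[...,0]>im[...,2]+40)&(im[...,0]>im[...,1]+40)&(c['range_z']>0)
    k=np.zeros_like(m);k[box[1]:box[3],box[0]:box[2]]=1;m&=k
    ys,xs=np.nonzero(m); P=np.array([px(c,u,v) for u,v in zip(xs,ys)])
    return P,xs,ys
E
python3 - <<'E'
from h import *
from scipy.optimize import least_squares
import time
c=camera('wrist');c=snap('wrist','w2'); o=get_obs(); print(o['time'],o['ee_pos'],o['tcp_rot'],o['qd'].round(2))
P,xs,ys=vasefit(c,(250,130,420,300)); print(len(P),P.min(0),P.max(0),np.median(P,0),xs.min(),xs.max(),ys.min(),ys.max())
t=P[(P[:,2]>.079)&(P[:,2]<.091)]; print('lip',len(t),(t.min(0)+t.max(0))/2,t.max(0)-t.min(0))
b=P[(P[:,2]>.02)&(P[:,2]<.054)]
if len(b)>20: print('body',len(b),least_squares(lambda p:np.hypot(b[:,0]-p[0],b[:,1]-p[1])-.025,[.41,.334],loss='soft_l1',f_scale=.002).x)
E
```

```text
2.25 [0.42469673 0.33059106 0.19886978] [-90.08803762   0.17150037   8.94993373] [-2.16 -3.55 -1.85  1.16 -0.39  1.86]
2752 [ 0.38320909  0.31175712 -0.00081253] [0.43465846 0.36124991 0.08650365] [0.3968263  0.334067   0.06118426] 291 359 167 242
lip 948 [0.40813081 0.33787223 0.08426956] [0.03386107 0.03433844 0.00446818]
body 267 [0.40862346 0.33801013]
```

Run:
```python
from h import *
p0=[.4247,.3308,.200]
print(to([.4095,.337,.2],11.3,p0,8.8),to([.4095,.337,.11],11.3,p0,8.8))
```

```text
[-0.0141  0.      0.0085 -2.5   ] [-0.0141  0.09    0.0085 -2.5   ]
```

move_arm(
  deltas=[
    [[-0.007,0.0,0.004,-1.2],[-0.014,0.01,0.0085,-2.5],[-0.014,0.04,0.0085,-2.5],[-0.014,0.07,0.0085,-2.5],[-0.014,0.085,0.0085,-2.5]],
  ],
)

```text
time: 2.75
ee_pos: [0.4086, 0.3337, 0.1142]
tcp_rot: [-90.0, 0.1, 11.2]
wrist_force: [0.5, -0.2, 0.9]
opening: 0.0852
```

move_arm(
  deltas=[
    [[0,0,0,0],[0,0,0,0],[0,0,0,0],[0,0,0,0]],
  ],
)

```text
time: 3.15
ee_pos: [0.4103, 0.3356, 0.1173]
tcp_rot: [-89.9, -0.1, 11.3]
wrist_force: [0.0, -1.0, 0.9]
opening: 0.0852
```

Run:
```python
from h import *
from scipy.optimize import least_squares
c=snap('wrist','w3'); o=get_obs(); print(o['time'],o['ee_pos'],o['tcp_rot'],o['wrist_force'])
P,xs,ys=vasefit(c,(150,50,500,420)); print(len(P),P.min(0),P.max(0))
t=P[(P[:,2]>.079)&(P[:,2]<.091)]; print('lip',len(t),(t.min(0)+t.max(0))/2,t.max(0)-t.min(0))
b=P[(P[:,2]>.02)&(P[:,2]<.054)]
print('body',len(b),least_squares(lambda p:np.hypot(b[:,0]-p[0],b[:,1]-p[1])-.025,[.41,.334],loss='soft_l1',f_scale=.002).x)
```

```text
3.2 [0.41021797 0.33549079 0.11700763] [-8.99556296e+01 -8.16575896e-02  1.12756954e+01] [0.21013952 0.44433408 0.1164012 ]
5896 [ 0.38335777  0.31338828 -0.00075308] [0.45678729 0.37323176 0.08661882]
lip 1633 [0.40851841 0.3377823  0.08420524] [0.03499671 0.03441861 0.00482717]
body 954 [0.40876432 0.33787396]
```

move_arm(
  deltas=[
    [[-0.001,0.015,0.0025,0],[-0.001,0.04,0.0025,0],[-0.001,0.065,0.0025,0],[-0.001,0.085,0.0025,0],[-0.001,0.0935,0.0025,0]],
  ],
)

```text
time: 3.7
ee_pos: [0.4071, 0.3366, 0.0194]
tcp_rot: [-90.1, 0.2, 11.3]
wrist_force: [-0.5, -0.3, -0.2]
opening: 0.0853
```

move_arm(
  deltas=[
    [[0,0,0,0],[0,0,0,0],[0,0,0,0],[0,0,0,0],[0,0,0,0]],
  ],
  claw=0.04,
  newtons=30,
)

```text
time: 4.2
ee_pos: [0.409, 0.3379, 0.0236]
tcp_rot: [-89.9, -0.1, 11.3]
wrist_force: [-0.6, -0.6, 6.1]
opening: 0.0489
```

move_arm(
  deltas=[
    [[0,0,0,0],[0,0,0,0],[0,0,0,0],[0,0,0,0],[0,0,0,0]],
  ],
)

```text
time: 4.7
ee_pos: [0.409, 0.3379, 0.0236]
tcp_rot: [-89.9, -0.1, 11.3]
wrist_force: [-0.0, -0.7, 6.7]
opening: 0.049
```

move_arm(
  deltas=[
    [[0,-0.005,0,0],[0,-0.02,0,0],[0,-0.045,0,0],[0,-0.075,0,0],[0,-0.105,0,0]],
  ],
)

```text
time: 5.2
ee_pos: [0.4081, 0.3373, 0.1293]
tcp_rot: [-90.0, 0.0, 11.3]
wrist_force: [0.5, -0.3, -0.8]
opening: 0.0491
```

move_arm(
  deltas=[
    [[0,-0.03,0,0],[0,-0.06,0,0],[0,-0.085,0,0],[0,-0.1,0,0],[0,-0.105,0,0]],
  ],
)

```text
time: 5.7
ee_pos: [0.4086, 0.3377, 0.2351]
tcp_rot: [-89.9, -0.2, 11.3]
wrist_force: [0.5, 0.2, -2.4]
opening: 0.0489
```

Run:
```python
from h import *
o=get_obs(); print(o['time'],o['ee_pos'],o['tcp_rot'],o['wrist_force'],o['opening'])
print(to([.598,.0447,.2336],11.3,[.409,.338,.2336],11.3))
```

```text
5.7 [0.40862381 0.33772396 0.23511766] [-89.9137627   -0.15346954  11.28050324] [ 0.49737066  0.18143341 -2.39811177] 0.048866146578897214
[ 0.1279 -0.     -0.3246 -0.    ]
```

move_arm(
  deltas=[
    [[0.004,0,-0.01,0],[0.012,0,-0.03,0],[0.024,0,-0.06,0],[0.036,0,-0.092,0],[0.049,0,-0.125,0]],
  ],
)

```text
time: 6.2
ee_pos: [0.481, 0.2226, 0.2312]
tcp_rot: [-90.0, 0.1, 11.3]
wrist_force: [0.7, 0.0, -2.2]
opening: 0.0489
```

move_arm(
  deltas=[
    [[0.013,0,-0.033,0],[0.026,0,-0.066,0],[0.039,0,-0.1,0],[0.052,0,-0.133,0],[0.063,0,-0.16,0]],
  ],
)

```text
time: 6.7
ee_pos: [0.5742, 0.0773, 0.231]
tcp_rot: [-90.0, 0.1, 11.2]
wrist_force: [1.2, 0.8, -2.4]
opening: 0.0486
```

move_arm(
  deltas=[
    [[0.009,0,-0.022,0],[0.014,0,-0.035,0],[0.016,0,-0.04,0],[0.016,0,-0.04,0],[0.016,0,-0.04,0]],
  ],
)

```text
time: 7.2
ee_pos: [0.597, 0.0444, 0.2324]
tcp_rot: [-90.0, 0.0, 11.3]
wrist_force: [-0.2, 0.4, -2.0]
opening: 0.049
```

Run:
```python
from h import *
c=snap('wrist','w4'); snap('scene','s4'); o=get_obs(); print(o['time'],o['ee_pos'],o['tcp_rot'],o['wrist_force'],o['opening'])
s=cv2.imread('pics/s4.png')[180:340,250:450]
w=cv2.imread('pics/w4.png')
cv2.imwrite('pics/m4.png',np.hstack([cv2.resize(w,(400,300)),cv2.resize(s,(375,300),interpolation=cv2.INTER_CUBIC)]))
```

```text
7.3 [0.5970473  0.04465579 0.23259271] [-8.99928548e+01 -9.51668107e-03  1.13488575e+01] [-0.61450966 -0.32383106 -2.65247395] 0.048802663174298946
```

View pics/m4.png

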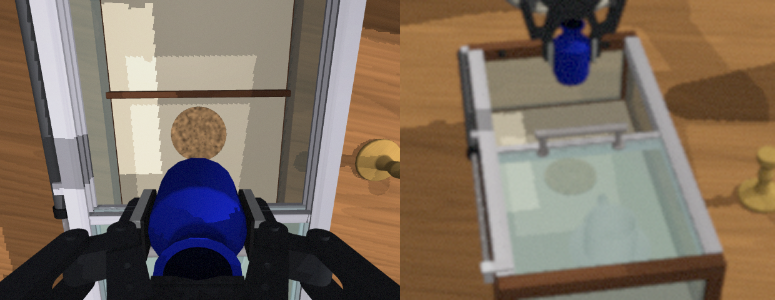

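The wrist view shows the mat centred near (318,213) at full resolution and the divider level in the picture from about (171,152) to (464,149). The vase is held upright clear of everything.

Run:
```python
from h import *
c=ld('w4')
hsv=cv2.cvtColor(c['color'],cv2.COLOR_BGR2HSV)
P=np.array([[*px(c,u,v,.033),*c['color'][v,u]] for v in range(160,262) for u in range(250,390)])
img=c['color'][150:270,240:400]; cv2.imwrite('pics/x.png',img)
row=c['color'][213,262:376:6]; print(row.tolist())
m=(hsv[...,1]>85)&(hsv[...,0]<25)&(hsv[...,2]>60); k=np.zeros_like(m);k[160:250,255:385]=1;m&=k
n,l,st,ce=cv2.connectedComponentsWithStats(m.astype(np.uint8)); i=1+st[1:,4].argmax(); print(st[i],ce[i])
ct=max(cv2.findContours((l==i).astype(np.uint8),0,1)[0],key=len)[:,0]
Q=np.array([px(c,u,v,.033) for u,v in ct if v<238])
from scipy.optimize import least_squares
r=least_squares(lambda p:np.hypot(Q[:,0]-p[0],Q[:,1]-p[1])-p[2],[.6,.045,.038],loss='soft_l1',f_scale=.001); print('mat',r.x)
a,b=px(c,171,152,.05),px(c,464,149,.05); print('div',a,b,np.degrees(np.arctan2(*(b-a)[1::-1])),(a+b)/2)
```

```text
[[156, 174, 185], [156, 175, 184], [78, 114, 143], [82, 116, 147], [71, 99, 128], [81, 113, 146], [79, 112, 143], [78, 112, 141], [77, 114, 146], [77, 112, 144], [83, 119, 150], [69, 96, 124], [73, 105, 136], [87, 121, 160], [77, 110, 143], [68, 96, 122], [82, 117, 148], [158, 176, 188], [152, 171, 182]]
[ 274  171   88   79 5765] [317.41509107 212.00450997]
mat [0.59855003 0.04770972 0.03724667]
div [ 0.56806468 -0.07404908  0.05      ] [0.52160487 0.14773309 0.05      ] 101.83145809948755 [0.54483477 0.03684201 0.05      ]
```

move_arm(
  deltas=[
    [[0,0.01,0.002,0],[0,0.03,0.002,0],[0,0.055,0.002,0],[0,0.08,0.002,0],[0,0.09,0.002,0]],
  ],
)

```text
time: 7.8
ee_pos: [0.5956, 0.0462, 0.1392]
tcp_rot: [-90.0, 0.2, 11.3]
wrist_force: [0.0, -0.3, -2.3]
opening: 0.0489
```

move_arm(
  deltas=[
    [[0,0.015,0,0],[0,0.035,0,0],[0,0.055,0,0],[0,0.07,0,0],[0,0.078,0,0]],
  ],
)

```text
time: 8.3
ee_pos: [0.5967, 0.0458, 0.0631]
tcp_rot: [-90.0, 0.1, 11.3]
wrist_force: [-1.1, -0.7, -1.5]
opening: 0.0488
```

move_arm(
  deltas=[
    [[0,0,0,0],[0,0,0,0],[0,0,0,0]],
  ],
)

```text
time: 8.6
ee_pos: [0.5977, 0.0458, 0.0656]
tcp_rot: [-90.0, -0.1, 11.3]
wrist_force: [-0.4, 0.3, -1.5]
opening: 0.0488
```

Run:
```python
from h import *
c=snap('wrist','w5'); s=snap('scene','s5'); t=snap('top','t5'); o=get_obs(); print(o['time'],o['ee_pos'],o['tcp_rot'],o['wrist_force'],o['opening'])
s=s['color'][180:300,270:430]
cv2.imwrite('pics/m5.png',np.hstack([cv2.resize(c['color'],(400,300)),cv2.resize(s,(400,300),interpolation=cv2.INTER_CUBIC)]))
```

```text
8.75 [0.59744442 0.04575126 0.06514358] [-9.00069844e+01 -6.56834731e-02  1.12799129e+01] [-1.15628292 -0.45821116 -1.84004538] 0.04889849146563522
```

View pics/m5.png

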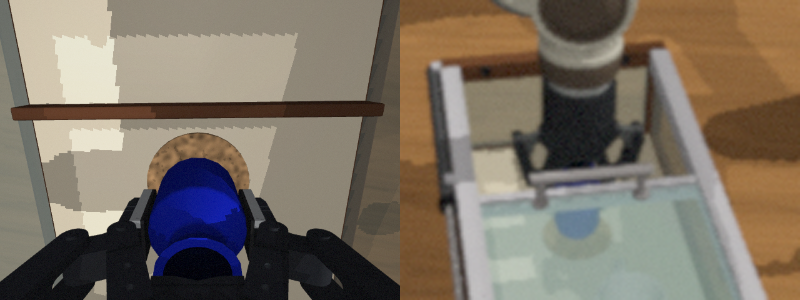

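The mat spans (148–249) and the vase is centred on it sideways. I'll fit the mat once more for the fore-aft position.

Run:
```python
from h import *
from scipy.optimize import least_squares
c=ld('w5')
hsv=cv2.cvtColor(c['color'],cv2.COLOR_BGR2HSV)
m=(hsv[...,1]>85)&(hsv[...,0]<25)&(hsv[...,2]>60); k=np.zeros_like(m);k[203:290,225:410]=1;m&=k
n,l,st,ce=cv2.connectedComponentsWithStats(m.astype(np.uint8)); i=1+st[1:,4].argmax(); print(st[i])
L=[]
for u in range(240,396,3):
    v=np.nonzero(l[:,u]==i)[0]
    if len(v): L.append(px(c,u,v[0]-.5,.033))
Q=np.array(L)
for R in (.038,):
  r=least_squares(lambda p:np.hypot(Q[:,0]-p[0],Q[:,1]-p[1])-R,[.6,.045],loss='soft_l1',f_scale=.001); print('mat',r.x,r.cost)
```

```text
[ 235  212  164   78 6760]
mat [0.59880688 0.0474293 ] 1.3823678938099215e-06
```

move_arm(
  deltas=[
    [[0.001,0.002,0.001,0],[0.001,0.004,0.001,0],[0.001,0.005,0.001,0],[0.001,0.006,0.001,0],[0.001,0.0065,0.001,0]],
  ],
)

```text
time: 9.25
ee_pos: [0.5977, 0.0469, 0.0577]
tcp_rot: [-90.0, 0.0, 11.3]
wrist_force: [0.9, -0.0, -2.1]
opening: 0.0487
```

move_arm(
  deltas=[
    [[0,0.0005,0,0],[0,0.001,0,0],[0,0.001,0,0],[0,0.001,0,0]],
  ],
)

```text
time: 9.65
ee_pos: [0.5978, 0.0469, 0.0569]
tcp_rot: [-90.0, -0.0, 11.3]
wrist_force: [0.0, -0.3, -2.0]
opening: 0.0487
```

move_arm(
  deltas=[
    [[0,0.0005,0,0],[0,0.001,0,0],[0,0.001,0,0],[0,0.001,0,0]],
  ],
)

```text
time: 10.05
ee_pos: [0.5979, 0.0469, 0.0567]
tcp_rot: [-90.0, -0.0, 11.3]
wrist_force: [-2.3, -0.9, 5.9]
opening: 0.0489
```

Contact is made, so I'll ease off slightly, then open.

move_arm(
  deltas=[
    [[0,-0.0005,0,0],[0,-0.0005,0,0],[0,-0.0005,0,0]],
  ],
)

```text
time: 10.35
ee_pos: [0.5979, 0.0469, 0.0567]
tcp_rot: [-90.0, -0.0, 11.3]
wrist_force: [-2.1, -0.9, 3.6]
opening: 0.0491
```

move_arm(
  deltas=[
    [[0,0,0,0],[0,0,0,0],[0,0,0,0],[0,0,0,0],[0,0,0,0]],
  ],
  claw=0.08,
)

```text
time: 10.85
ee_pos: [0.5978, 0.0469, 0.0563]
tcp_rot: [-90.0, 0.0, 11.3]
wrist_force: [1.1, -0.6, -0.7]
opening: 0.0799
```

move_arm(
  deltas=[
    [[0,-0.005,0,0],[0,-0.02,0,0],[0,-0.045,0,0],[0,-0.08,0,0],[0,-0.12,0,0]],
  ],
)

```text
time: 11.35
ee_pos: [0.5973, 0.0469, 0.1783]
tcp_rot: [-90.0, 0.0, 11.3]
wrist_force: [0.7, 0.0, 0.6]
opening: 0.0801
```

move_arm(
  deltas=[
    [[0,-0.03,0,0],[0,-0.05,0,0],[0,-0.06,0,0],[0,-0.06,0,0],[0,-0.06,0,0]],
  ],
)

```text
time: 11.85
ee_pos: [0.5977, 0.0469, 0.2356]
tcp_rot: [-90.0, 0.1, 11.3]
wrist_force: [-0.1, -0.1, -0.2]
opening: 0.08
```

Run:
```python
from h import *
c=snap('wrist','w6'); o=get_obs(); print(o['time'],o['ee_pos'],o['tcp_rot'],o['wrist_force'],o['opening'])
P,xs,ys=vasefit(c,(0,0,640,480))
t=P[(P[:,2]>.110)&(P[:,2]<.125)]; print(len(P),len(t))
if len(t): print('lip',(t.min(0)+t.max(0))/2,t.max(0)-t.min(0))
```

```text
11.9 [0.59750035 0.04686698 0.23515378] [-89.98974746   0.09911417  11.28097948] [-0.22780304  0.58522977 -0.1614015 ] 0.07996979613187548
2749 824
lip [0.59719088 0.04779801 0.1172278 ] [0.03393222 0.03434869 0.00433351]
```

View pics/w6.png

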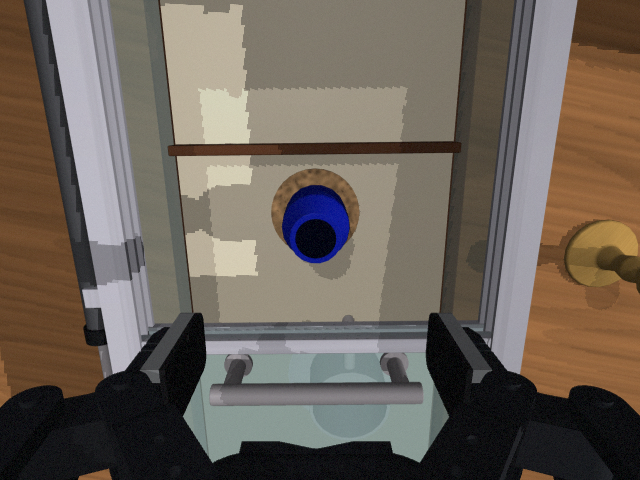

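The vase stands upright on the mat with its lip centre at (0.597, 0.048), within 2 mm of the mat's centre. The bar's ends are at (210,394) and (421,393).

Run:
```python
from h import *
c=ld('w6')
a,b=px(c,210,394,.181),px(c,421,393,.181); print(a,b,(a+b)/2,np.degrees(np.arctan2(*(b-a)[1::-1])))
for u in (250,300,350,400): print(px(c,u,393))
e1,e2=px(c,150,345,.147),px(c,492,345,.147);print('edge',(e1+e2)/2)
m=np.array([.5988,.0474]);yw=np.radians(11.4);print('bar pred',m+.073*np.array([np.cos(yw),np.sin(yw)]))
B=(a+b)/2
print(to([B[0],B[1],.235],-78.6,[.5975,.0469,.235],11.3))
```

```text
[0.68027649 0.00374924 0.181     ] [0.65663515 0.12020528 0.181     ] [0.66845582 0.06197726 0.181     ] 101.4754733244226
[0.67415023 0.0257967  0.18245422]
[0.66904301 0.05323847 0.18205273]
[0.52439251 0.03304588 0.37768756]
[0.65763149 0.10786988 0.18289081]
edge [0.65722567 0.06344775 0.147     ]
bar pred [0.6703598  0.06182899]
[ 7.25e-02 -0.00e+00  9.00e-04  8.99e+01]
```

move_arm(
  deltas=[
    [[0.006,-0.002,0,8.4],[0.013,-0.005,0,16.8],[0.02,-0.005,0,25.2],[0.027,-0.005,0,33.6],[0.034,-0.005,0,42]],
  ],
  claw=0.06,
)

```text
time: 12.4
ee_pos: [0.631, 0.0536, 0.2399]
tcp_rot: [-90.1, 0.1, -31.1]
wrist_force: [-0.3, -1.4, -0.4]
opening: 0.0598
```

Run:
```python
from h import *
y=11.3-42; p=np.array([.5977,.0469,.2352])+Rt(11.3)@[.034,-.005,0]
print(p,get_obs()['ee_pos'],to([.670,.062,.24],-78.6,p,y))
```

```text
[0.6310409  0.05356217 0.2402    ] [0.63102589 0.05355862 0.23986506] [2.92e-02 2.00e-04 2.71e-02 4.79e+01]
```

move_arm(
  deltas=[
    [[0.006,0,0.005,8.5],[0.012,0,0.011,17],[0.018,0,0.017,25.5],[0.024,0,0.022,34],[0.029,0,0.027,42.5]],
  ],
)

```text
time: 12.9
ee_pos: [0.6699, 0.062, 0.2397]
tcp_rot: [-90.1, 0.0, -73.6]
wrist_force: [-0.1, -0.3, -0.9]
opening: 0.06
```

move_arm(
  deltas=[
    [[0,0,0,5.4],[0,0,0,5.4],[0,0,0,5.4],[0,0,0,5.4]],
  ],
)

```text
time: 13.3
ee_pos: [0.6697, 0.0619, 0.241]
tcp_rot: [-90.0, 0.0, -78.5]
wrist_force: [0.1, 0.5, 0.1]
opening: 0.0602
```

Run:
```python
from h import *
c=snap('wrist','w7'); o=get_obs(); print(o['time'],o['ee_pos'],o['tcp_rot'],o['wrist_force'],o['opening'],o['q'].round(1))
D=c['range_z']; vv,uu=np.nonzero(D>0); 
P=np.array([px(c,u,v) for u,v in zip(uu[::3],vv[::3])])
e=np.array([np.cos(np.radians(11.4)),np.sin(np.radians(11.4))]); n=np.array([-e[1],e[0]])
m=(P[:,2]>.178)&(P[:,2]<.187)&(np.hypot(*(P[:,:2]-[.67,.062]).T)<.075)
Q=P[m]; x=(Q[:,:2]-[.67,.062])@e; y=(Q[:,:2]-[.67,.062])@n
print(len(Q),np.percentile(x,[2,25,50,75,98]).round(4),np.percentile(y,[1,50,99]).round(4),np.polyfit(y,x,1))
```

```text
13.35 [0.66970918 0.06191931 0.24116944] [-9.00218773e+01  2.20542691e-03 -7.85179140e+01] [ 0.14205572 -0.08462999 -0.11778932] 0.05965612641807738 [  5.3  23.6  33.6 100.   -0.   83.8]
1637 [-0.0051 -0.0021  0.0005  0.0035  0.0063] [-0.0576  0.0081  0.0597] [-0.01020224  0.00063368]
```

View pics/w7.png

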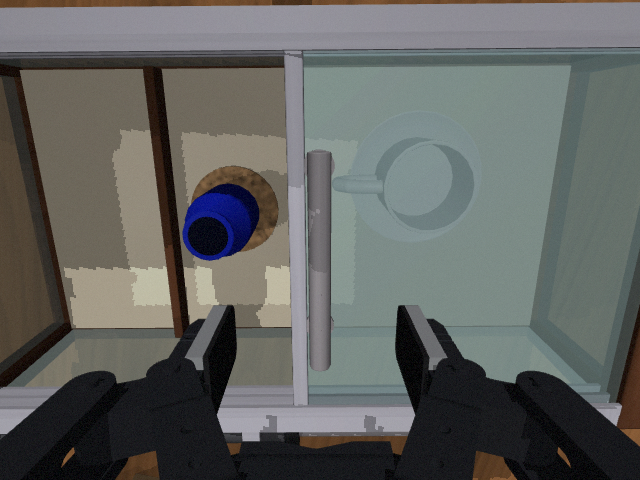

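The bar, at column 319, lies midway between the open fingers (217 and 420). I'll descend and grip.

move_arm(
  deltas=[
    [[0,0.012,0,0],[0,0.035,0,0],[0,0.058,0,0],[0,0.073,0,0],[0,0.079,0,0]],
  ],
)

```text
time: 13.85
ee_pos: [0.6691, 0.0618, 0.1606]
tcp_rot: [-90.1, 0.0, -78.6]
wrist_force: [0.4, -0.2, 0.5]
opening: 0.0599
```

move_arm(
  deltas=[
    [[0,0,0,0],[0,0,0,0],[0,0,0,0],[0,0,0,0],[0,0,0,0]],
  ],
  claw=0.0,
  newtons=70,
)

```text
time: 14.35
ee_pos: [0.6707, 0.0621, 0.1638]
tcp_rot: [-89.8, -0.0, -78.6]
wrist_force: [2.4, 1.2, 6.0]
opening: 0.0096
```

move_arm(
  deltas=[
    [[0,0,0,0],[0,0,0,0],[0,0,0,0]],
  ],
)

```text
time: 14.65
ee_pos: [0.6707, 0.0621, 0.1638]
tcp_rot: [-89.8, -0.0, -78.6]
wrist_force: [2.7, 0.6, 5.7]
opening: 0.0097
```

move_arm(
  deltas=[
    [[0,0,-0.002,0],[0,0,-0.006,0],[0,0,-0.012,0],[0,0,-0.019,0],[0,0,-0.026,0]],
  ],
)

```text
time: 15.15
ee_pos: [0.6454, 0.0567, 0.1638]
tcp_rot: [-89.8, -0.0, -78.6]
wrist_force: [5.2, -0.6, 6.2]
opening: 0.0094
```

move_arm(
  deltas=[
    [[0,0,-0.007,0],[0,0,-0.014,0],[0,0,-0.021,0],[0,0,-0.028,0],[0,0,-0.035,0]],
  ],
)

```text
time: 15.65
ee_pos: [0.6114, 0.0495, 0.1638]
tcp_rot: [-89.7, -0.1, -78.6]
wrist_force: [7.1, -1.9, 4.8]
opening: 0.0094
```

move_arm(
  deltas=[
    [[0,0,-0.007,0],[0,0,-0.014,0],[0,0,-0.021,0],[0,0,-0.028,0],[0,0,-0.033,0]],
  ],
)

```text
time: 16.15
ee_pos: [0.5793, 0.0428, 0.1638]
tcp_rot: [-89.7, -0.1, -78.6]
wrist_force: [7.9, -3.5, 2.7]
opening: 0.0094
```

move_arm(
  deltas=[
    [[0,0,-0.005,0],[0,0,-0.009,0],[0,0,-0.012,0],[0,0,-0.013,0],[0,0,-0.013,0]],
  ],
)

```text
time: 16.65
ee_pos: [0.5667, 0.0401, 0.1638]
tcp_rot: [-89.7, -0.1, -78.7]
wrist_force: [8.3, -3.8, 3.6]
opening: 0.0095
```

Run:
```python
from h import *
c=snap('wrist','w8'); t=snap('top','t8'); s=snap('scene','s8'); o=get_obs(); print(o['time'],o['ee_pos'],o['tcp_rot'],o['wrist_force'],o['opening'])
cv2.imwrite('pics/m8.png',np.hstack([cv2.resize(c['color'],(400,300)),cv2.resize(s['color'][170:320,260:460],(400,300),interpolation=cv2.INTER_CUBIC)]))
```

```text
16.8 [0.56677734 0.04013773 0.16382525] [-89.73978292  -0.12555467 -78.64741496] [ 8.43533136 -3.27308868  4.21038047] 0.009600017666687933
```

View pics/m8.png

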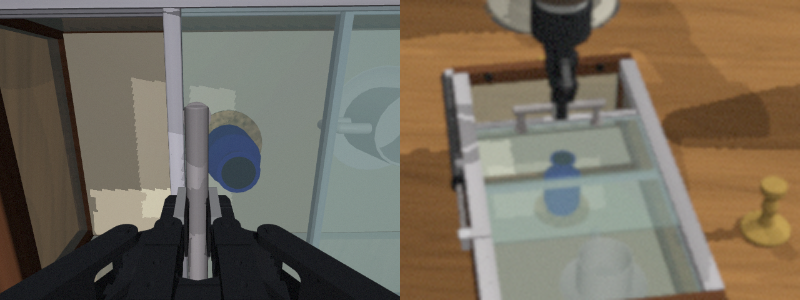

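The cover is nearly at half travel with the vase still upright under it. By my estimates about 4 mm remains.

move_arm(
  deltas=[
    [[0,0,-0.002,0],[0,0,-0.003,0],[0,0,-0.0038,0],[0,0,-0.0038,0],[0,0,-0.0038,0]],
  ],
)

```text
time: 17.3
ee_pos: [0.5632, 0.0394, 0.1638]
tcp_rot: [-89.7, -0.1, -78.7]
wrist_force: [8.8, -4.0, 4.5]
opening: 0.0094
```

Run:
```python
from h import *
c=snap('wrist','w9'); t=snap('top','t9'); s=snap('scene','s9'); o=get_obs(); print(o['time'],o['ee_pos'],o['tcp_rot'],o['wrist_force'],o['opening'])
e=np.array([np.cos(np.radians(11.4)),np.sin(np.radians(11.4))]); n=np.array([-e[1],e[0]]); mat=np.array([.5988,.0474])
D=c['range_z']; vv,uu=np.nonzero(D>0); P=np.array([px(c,u,v) for u,v in zip(uu[::3],vv[::3])])
x=(P[:,:2]-mat)@e+.055; y=(P[:,:2]-mat)@n
m=(P[:,2]>.178)&(P[:,2]<.188)&(abs(x-.018)<.02)&(y>.02)&(y<.07); print('bar x',m.sum(),np.percentile(x[m],[2,50,98]),y[m].max())
W=cv2.resize(c['color'][0:300,200:400],(400,600),interpolation=cv2.INTER_CUBIC)
T=cv2.resize(t['color'][190:290,240:340],(400,400),interpolation=cv2.INTER_CUBIC)
cv2.imwrite('pics/m9.png',np.hstack([W,np.vstack([T,np.zeros((200,400,3),np.uint8)])]))
```

```text
17.45 [0.56320064 0.03938411 0.16382362] [-89.72779763  -0.13089055 -78.64613076] [ 8.72956798 -4.37527479  3.83656827] 0.009485371621169605
bar x 1544 [0.01174073 0.01745005 0.02306796] 0.059869268493465966
```

View pics/m9.png

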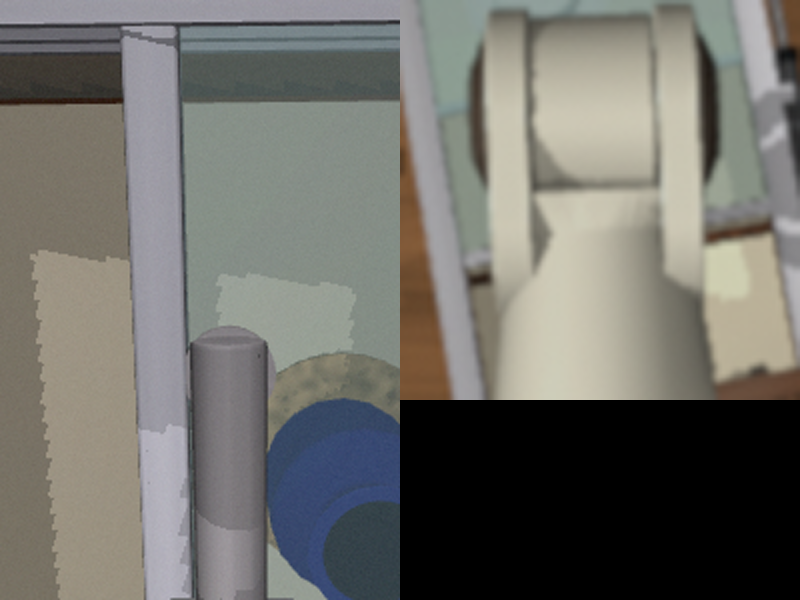

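Run:
```python
from workcell import job_done
print(job_done())
```

```text
the job is handed in; nothing more can be done
None
```

I set the cobalt vase upright on the cork mat and let go of it. I then drew the glass cover to half travel by its bar and handed the job in at about 17.5 s, with the gripper still holding it.

- **Vase:** after release, its lip centre was at (0.597, 0.048), within about 2 mm of the mat's centre. It was still upright on the mat in the last wrist picture, seen through the glass.
- **Cover:** the arm's own motion gave 0.110 m of travel. The wrist camera gave 0.1107 m, with the bar at case x +17.5 mm against a target of +18 mm. The two agree to within 1 mm.
- **Hold:** the spring load on the wrist was steady at about 9–10 N against a 70 N grip. The finger opening stayed at 9.5 mm, so I saw no slip.
- **Not confirmed directly:** at the end the arm hid the cover's front edge in the top view, and the cover's edge hid the divider in the wrist view. The alignment is therefore worked out from the bar and mat positions. I also took no final picture to check that everything else stayed where it was, but no unexpected contact force was seen.

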